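# Make up the lens kit and the detector kit on the optics bench

### The arm

A 6-joint arm with a two-finger parallel gripper is mounted at the origin on the work surface. World frame = base frame: x ahead of the robot, y to its left, z up, the work surface at z = 0. Lengths are in mm, angles in rad, forces in N, time in s.
With the tool pointing down it reaches from about 350 to 975 mm from the base axis. Payload 7.1 kg.
Tool frame: the origin (TCP) lies midway between the tips of the shut fingers; the grasp point (between the pads) lies 19 mm behind it; z points along the fingers, y is the line along which they close (so a half turn about z gives the same grasp; the last joint's range is limited). The gripper opens to 88 mm and grips with 3 to 60 N. Pads are 20 mm wide; open, the fingers measure 115 mm over their backs; the gripper's body (75 mm by 178 mm) begins 61 mm behind the grasp point.
Start: joints at [-1.154, 0.423, 1.63, -0, 1.089, -0.019], TCP at [263.85, -566.558, 222.675] pointing down, gripper open.
Joint ranges: [-3, 3], [-0.9, 2.11], [0.09, 2.58], [-1.31, 4.45], [0.11, 2.69], [-2.54, 2.54]. Speed limits (rad/s): [2.39, 2.39, 3.01, 3.14, 3.14, 3.14].

### API

Orientations are given as a rotation vector (axis times angle).
In Python, from workcell import ctrl gives the robot as it stands. The module is installed in compiled form; this text tells all that it offers.
- The arm moves only by the tool servo_tool, never from a script. Its argument "increments" is a list of rows, each a list of 7 numbers: the shift along the world's x, y, z in cm, then the turn, a rotation vector about the world's x, y, z in degrees, then the opening, from -1 (shut) to 1 (fully open). A call has 1 to 20 rows; each row is the pose to reach, as a shift and turn from the pose commanded when the call began; what a row does not reach only later rows make up. A row lasts 1/12 s, in which the tool goes at most 41.7 mm and 7.16 degrees, less where a joint would pass 70% of its speed; a pose out of reach is approached as far as the arm can. A call with a gripper value outside its range is refused whole. The fingers move at their own pace and stop on an object; the grip force is fixed at half the most. Time passes only in rows, so rows that repeat a pose let the fingers close. It gives the time, the measured TCP pose, the force, the opening and the grip force at its end, in the units of the state.
- ctrl.get_obs(): the state, without advancing time (a new reading comes with each control period).
- ctrl.get_image(name): name is "scene" or "side" or "wrist"; returns a dict with "image" (420x560x3 uint8, red, green, blue), "fx", "fy", "cx", "cy" (pixels), "k1" (the pictures are not rectified: a ray, as slopes to the right and down, at radius r is drawn at 1 + k1 r^2 times it, then the intrinsics apply), "extrinsics" (4x4, takes a point from camera to world coordinates); the wrist camera has in their place "tool_from_camera" (4x4, takes a point from camera to tool coordinates, whose origin is the TCP and whose axes are the flange's). Camera axes: x right, y up, looking along -z (the intrinsics and any distortion apply to the point x, -y, -z); pixel columns grow to the right and rows downward; lengths in mm; the calibration is good to about 2 mm. A picture is of the moment at which its call begins: read the wrist's pose just before it. There is no depth.
- ctrl.close_job(): hands the job in; it is judged then, once.
The state is a dict: "t": time; "qpos": joint angles; "qvel": joint speeds; "joint_torque": joint torques, N m; "ee_pos": TCP position; "orientation": TCP orientation; "ft_force": force on the tool from outside, world axes, zero at the start; "moment": the same for the moment, N m; "width": finger opening in mm; "grasp_force": force on a finger pad.
Only numpy, scipy, OpenCV 4.12 (cv2) and the standard library are available. Lean on these libraries where they do the work, as an engineer would, in place of code of your own. Each camera call takes 0.05 s, during which the arm holds its last target. There are 200 camera calls.

### The job

Make up two optics kits from the loose parts on the bench, each part standing upright on the floor of its own pocket. The tray with three pockets gets the lens mount in its widest pocket, the short fat post holder in its middle pocket and the rail carriage in its other end pocket; the tray with two pockets gets the brass detector block in its wide pocket and the tall slim post holder in its narrow one. Leave the cover plate, the lens tube and the tee adaptor where they lie, and let go of everything at the end.

Things in the scene. Friction and masses are not known exactly. Their poses are not given: they have to be found in the camera images.
- lens_tray: Grey tray, three pockets in a row along y, 211 mm long, 75 mm wide (x). Fixed. Floor 3 mm thick; walls and dividers 4 mm thick, tops 10 mm above the bench; pockets 67 mm inside along x. Origin at its middle on the bench, z up, yaw within 0.35 rad of 0. Pockets: widest, 85 mm long, centre y +59 mm; middle, 55 mm, y -15 mm; other end, 55 mm, y -74 mm.
- detector_tray: Grey tray, two pockets in a row along y, 152 mm long, 75 mm wide (x). Fixed. Floor 3 mm thick; walls and dividers 4 mm thick, tops 10 mm above the bench; pockets 67 mm inside along x. Origin at its middle on the bench, z up, yaw within 0.35 rad of 0. Wide pocket, 85 mm long, centre at y +29.5 mm; narrow pocket, 55 mm long, centre at y -44.5 mm.
- lens_mount: Lens mount: upright black square frame, 50 mm wide (y), 16 mm thick (x), 54 mm high, with a round glass lens in it and a foot 26 mm (x) by 50 mm (y), 8 mm high. The frame's top 13 mm (z 41 to 54 mm) is solid and can be pinched across its thickness, along x. About 90 g. Upright; origin at the centre of its underside, z up, start yaw within 0.5 rad of 0.
- short_holder: Short fat post holder: black cylinder 38 mm in diameter, 50 mm high, with a foot flange 44 mm across and 6 mm high, a dark bore mark in the top and a small steel thumbscrew standing out 9 mm at +y, 37 mm above the underside. Can be gripped along x. About 120 g. Upright; origin at the centre of its underside, z up, start yaw within 0.5 rad of 0.
- carriage: Rail carriage: aluminium block 46 mm (x) by 36 mm (y), 16 mm high, with a black round clamping knob 18 mm in diameter standing on its middle from z 16 to z 50 mm, by which it is lifted. It fits a 55 mm pocket only with its 46 mm side across the tray (along the tray's x). About 100 g. Upright; origin at the centre of its underside, z up, start yaw within 0.5 rad of 0.
- detector: Detector: brass block 24 mm (x) by 32 mm (y), 45 mm high, with a steel socket 14 mm in diameter on its top that reaches z 57 mm. About 160 g. Upright; origin at the centre of its underside, z up, start yaw within 0.5 rad of 0.
- tall_holder: Tall slim post holder: black cylinder 28 mm in diameter, 80 mm high, with a foot flange 34 mm across and 6 mm high, a dark bore mark in the top and a small steel thumbscrew standing out 9 mm at +y, 67 mm above the underside. Can be gripped along x. About 110 g. Upright; origin at the centre of its underside, z up, start yaw within 0.5 rad of 0.
- cover_plate: Bystander: flat black plate 50 by 40 mm, 8 mm thick, with four steel screw heads. To be left where it lies. Origin at the centre of its underside.
- lens_tube: Bystander: low black disc-shaped lens tube, 34 mm in diameter, 12 mm high, with glass in its top. To be left where it lies. Origin at the centre of its underside.
- tee_adaptor: Bystander: small steel T-shaped adaptor lying flat, 42 mm long (y), its stem reaching 21 mm towards +x, 12 mm high. To be left where it lies. Origin under the middle of the 42 mm bar.

How it is judged (in metres and radians):
At the end, for the whole second after the job is handed in: Every part stands upright (within 0.1 rad) and at rest on its own pocket's floor (under 6 mm above the tray's underside), its origin within 24 mm of the tray's centre line and, along the row, within 32 mm of the centre of an 85 mm pocket or 18 mm of a 55 mm one (x of lens_mount in the frame of lens_tray between -0.024 and 0.024 m and y of lens_mount in the frame of lens_tray between 0.027 and 0.091 m and z of lens_mount in the frame of lens_tray between 0 and 0.006 m and angle between each of lens_mount, short_holder, carriage, detector, tall_holder's own z axis and vertical below 0.1 rad and linear speed of each of lens_mount, short_holder, carriage, detector, tall_holder below 0.02 m/s and angular speed of each of lens_mount, short_holder, carriage, detector, tall_holder below 0.2 rad/s and x of short_holder in the frame of lens_tray between -0.024 and 0.024 m and y of short_holder in the frame of lens_tray between -0.033 and 0.003 m and z of short_holder in the frame of lens_tray between 0 and 0.006 m and x of carriage in the frame of lens_tray between -0.024 and 0.024 m and y of carriage in the frame of lens_tray between -0.092 and -0.056 m and z of carriage in the frame of lens_tray between 0 and 0.006 m and x of detector in the frame of detector_tray between -0.024 and 0.024 m and y of detector in the frame of detector_tray between -0.0025 and 0.0615 m and z of detector in the frame of detector_tray between 0 and 0.006 m and x of tall_holder in the frame of detector_tray between -0.024 and 0.024 m and y of tall_holder in the frame of detector_tray between -0.0625 and -0.0265 m and z of tall_holder in the frame of detector_tray between 0 and 0.006 m); the robot touches nothing.
It fails at once if the cover plate is shifted by more than 25 mm (distance of cover_plate from where it was at the start of the episode above 0.025 m).
It fails at once if the lens tube is shifted by more than 25 mm (distance of lens_tube from where it was at the start of the episode above 0.025 m).
It fails at once if the tee adaptor is shifted by more than 25 mm (distance of tee_adaptor from where it was at the start of the episode above 0.025 m).
It also fails if it takes over 115 s, if anything falls off the work surface, if the arm or the gripper's body presses on something with over 40 N, if the wrist force passes 120 N, or if a joint passes its speed limit or range.

## Working session

There is one attempt and no reset: what is moved stays moved. The work goes in short steps, Python scripts to look and compute and a tool call to move; the robot and the scene stay as the last step left them, time stands still between calls to the robot, and variables do not carry over. Pictures are saved under pics/ and viewed, at most 14 in all, crops included, and the job is handed in when it is done.

Besides the shell and the picture viewer there is one more tool, called after "Request:" as a command line: name --pt "numbers of a row" for each row, then --argument value for the rest. servo_tool: Moves the arm, as the interface text tells. Its arguments: {"type":"object","properties":{"increments":{"type":"array","items":{"type":"array","items":{"type":"number"}}}},"required":["increments"]}

```bash
mkdir -p pics; cat > h.py <<'E'
import numpy as np, cv2
from scipy.spatial.transform import Rotation as R
from workcell import ctrl
def look(name,fn=None):
    o=ctrl.get_obs(); d=ctrl.get_image(name)
    if 'extrinsics' in d: E=np.array(d['extrinsics'])
    else:
        T=np.eye(4);T[:3,:3]=R.from_rotvec(o['orientation']).as_matrix();T[:3,3]=o['ee_pos'];E=T@np.array(d['tool_from_camera'])
    d['E']=E
    if fn:
        cv2.imwrite('pics/'+fn,d['image'][:,:,::-1])
        np.savez('pics/'+fn[:-4]+'.npz',**{k:d[k] for k in('fx','fy','cx','cy','k1','E','image')})
    return d
def load(fn): return dict(np.load('pics/'+fn+'.npz'))
def px2w(d,uv,z):
    uv=np.atleast_2d(np.asarray(uv,float)); K=np.array([[d['fx'],0,d['cx']],[0,d['fy'],d['cy']],[0,0,1.]],float)
    n=cv2.undistortPoints(uv[:,None],K,np.array([float(d['k1']),0,0,0]))[:,0]
    r=np.c_[n[:,0],-n[:,1],-np.ones(len(n))]@d['E'][:3,:3].T; c=d['E'][:3,3]
    return c+r*((z-c[2])/r[:,2])[:,None]
E
python3 - <<'E'
from h import *
print(ctrl.get_obs())
for n in('scene','side','wrist'):
    d=look(n,n+'.png'); print(n,d['fx'],d['k1'],d['E'].round(2).tolist())
E
```

```text
{'t': 0.0, 'qpos': array([-1.15401142e+00,  4.23815180e-01,  1.63066551e+00, -2.89339102e-05,
        1.08858829e+00, -1.89994421e-02]), 'qvel': array([ 0.0009423 ,  0.00054019, -0.00253972, -0.00228459, -0.00017063,
        0.0015473 ]), 'joint_torque': array([ 7.62390573e-04, -5.44617748e+01, -2.73669755e+01,  6.43885927e-02,
        2.26400374e-02, -1.00208974e-04]), 'ee_pos': array([ 263.62417233, -566.08639672,  221.92733556]), 'orientation': array([-3.06589789e+00, -6.78833580e-01,  4.97426786e-04]), 'ft_force': array([-0.04089204, -0.26492592, -0.14308381]), 'moment': array([-0.02008486,  0.05647563, -0.06039933]), 'grasp_force': 0.0, 'width': 88.04130620527606}
scene 543.5913138039615 -0.0875222156675127 [[0.85, -0.31, 0.42, 1102.34], [0.52, 0.47, -0.71, -944.91], [0.02, 0.82, 0.57, 786.98], [0.0, 0.0, 0.0, 1.0]]
side 388.72002151527266 -0.02001268673400535 [[0.97, 0.19, -0.15, 412.42], [-0.24, 0.74, -0.63, -491.42], [-0.01, 0.65, 0.76, 641.86], [0.0, 0.0, 0.0, 1.0]]
wrist 369.24673581255576 0.009283595396667461 [[0.42, 0.88, 0.24, 328.04], [-0.91, 0.41, 0.11, -535.4], [-0.0, -0.26, 0.97, 383.92], [0.0, 0.0, 0.0, 1.0]]
```

View pics/scene.png

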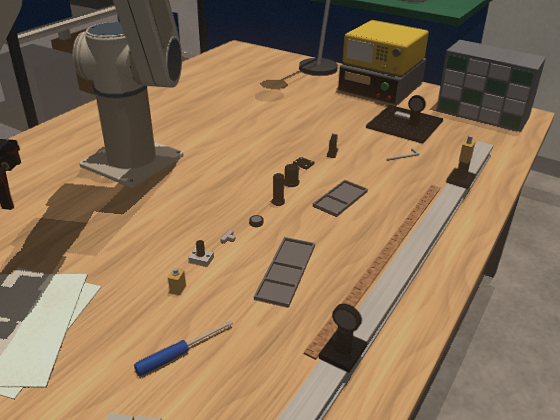

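View pics/side.png

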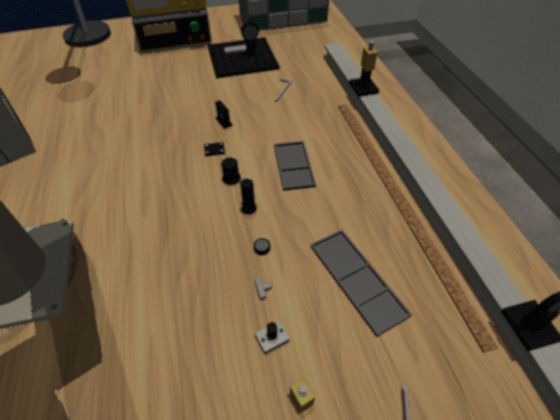

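The scene view shows, from front to back: detector (177,280), carriage (200,253), tee (228,237), lens tube (256,220), tall holder (279,190), short holder (291,175), plate (303,162) and lens mount (333,145). The lens tray is around (285,270) and the detector tray around (341,197). The side view shows the same set.

```bash
python3 - <<'E'
from h import *
s=load('side');c=load('scene')
S={'det':((302,401),0),'dettop':((302,386),45),'car':((272,341),0),'knob':((271,326),50),'tee':((262,289),0),'tube':((262,247),0),'tallbase':((248,209),0),'talltop':((246,182),80),'shortbase':((231,179),0),'shorttop':((230,162),50),'plate':((214,149),4),'lensbase':((224,122),0)}
for k,(p,z) in S.items(): print(k,px2w(s,p,z)[0,:2].round())
C={'det':((177,290),0),'knob':((200,242),50),'talltop':((279,176),80),'shorttop':((291,166),50),'lensbase':((333,155),0)}
for k,(p,z) in C.items(): print('scene',k,px2w(c,p,z)[0,:2].round())
for n,d,b in(('side',s,(260,130,430,340)),('scene',c,(245,170,375,310))):
    im=d['image'][:,:,::-1];hsv=cv2.cvtColor(np.ascontiguousarray(im),cv2.COLOR_BGR2HSV)
    m=((hsv[:,:,1]<70)&(hsv[:,:,2]<170)).astype(np.uint8);x0,y0,x1,y1=b
    mm=np.zeros_like(m);mm[y0:y1,x0:x1]=m[y0:y1,x0:x1]
    for k in cv2.findContours(mm,0,2)[0]:
        if cv2.contourArea(k)>800:
            r=cv2.minAreaRect(px2w(d,k[:,0],8)[:,:2].astype(np.float32)); print(n,np.round(r[0]),np.round(r[1]),r[2],np.round(cv2.boxPoints(r)).tolist())
            w=px2w(d,k[:,0],8)[:,:2]
    # image of dividers
E
```

```text
det [ 480. -348.]
dettop [ 481. -339.]
car [ 458. -246.]
knob [ 459. -241.]
tee [ 463. -147.]
tube [484. -56.]
tallbase [476.  48.]
talltop [478.  51.]
shortbase [456. 147.]
shorttop [459. 150.]
plate [432. 256.]
lensbase [474. 362.]
scene det [ 480. -346.]
scene knob [ 461. -241.]
scene talltop [483.  48.]
scene shorttop [455. 152.]
scene lensbase [482. 352.]
side [ 639. -172.] [ 77. 212.] 14.593684196472168 [[575.0, -79.0], [628.0, -284.0], [703.0, -264.0], [649.0, -59.0]]
side [607. 151.] [156.  74.] 83.85554504394531 [[562.0, 78.0], [635.0, 70.0], [652.0, 225.0], [578.0, 233.0]]
side [873.  69.] [303.  79.] 89.75244903564453 [[832.0, -83.0], [912.0, -83.0], [913.0, 220.0], [834.0, 220.0]]
scene [ 640. -172.] [ 76. 214.] 14.694350242614746 [[576.0, -77.0], [631.0, -285.0], [704.0, -266.0], [649.0, -58.0]]
```

View pics/wrist.png

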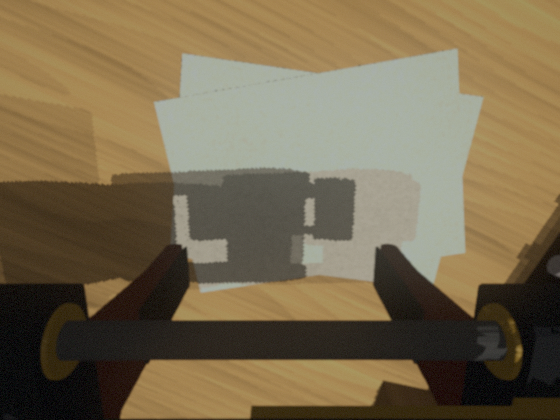

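Trays are located: the lens tray at (639,-172) with yaw +14.6°, the detector tray at (607,151) with yaw about -6.2°. Next I go above the detector.

Request:
servo_tool --pt "21.6 22 -5 0 0 65 1" --pt "21.6 22 -5 0 0 65 1" --pt "21.6 22 -5 0 0 65 1" --pt "21.6 22 -5 0 0 65 1" --pt "21.6 22 -5 0 0 65 1" --pt "21.6 22 -5 0 0 65 1" --pt "21.6 22 -5 0 0 65 1" --pt "21.6 22 -5 0 0 65 1" --pt "21.6 22 -5 0 0 65 1" --pt "21.6 22 -5 0 0 65 1" --pt "21.6 22 -5 0 0 65 1" --pt "21.6 22 -5 0 0 65 1" --pt "21.6 22 -5 0 0 65 1" --pt "21.6 22 -5 0 0 65 1"

```text
t: 1.32
ee_pos: [479.4, -347.2, 172.8]
orientation: [2.225, 2.217, -0.0]
ft_force: [-0.8, -0.3, -0.0]
width: 87.9
grasp_force: 0.0
```

```bash
python3 - <<'E'
from h import *
o=ctrl.get_obs();print(o['t'],o['ee_pos'],R.from_rotvec(o['orientation']).as_matrix().round(3).tolist(),o['qpos'])
d=look('wrist','w1.png')
E
```

```text
1.3167 [ 479.3579936  -347.24651925  172.8095052 ] [[0.004, 1.0, 0.0], [1.0, -0.004, -0.0], [-0.0, 0.0, -1.0]] [-6.47002223e-01  4.35959009e-01  1.74220948e+00 -4.09238946e-05
  9.63215141e-01 -6.43474657e-01]
```

View pics/w1.png

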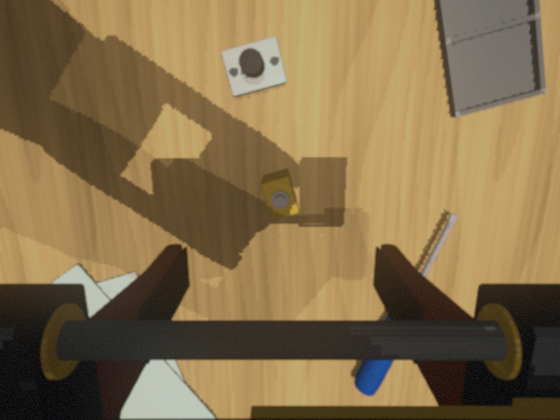

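The detector is at about (280,195), with its socket at (280,200) and turned by some yaw; the carriage is at (253,67), also turned.

```bash
python3 - <<'E'
from h import *
d=load('w1');im=np.ascontiguousarray(d['image'][:,:,::-1]);hsv=cv2.cvtColor(im,cv2.COLOR_BGR2HSV)
m=((hsv[:,:,1]<70)&(hsv[:,:,2]>90)).astype(np.uint8);mm=np.zeros_like(m);mm[30:105,215:295]=m[30:105,215:295]
k=max(cv2.findContours(mm,0,2)[0],key=cv2.contourArea);r=cv2.minAreaRect(px2w(d,k[:,0],16)[:,:2].astype(np.float32));print('car',r)
print('knob',px2w(d,(252,63),50),'socket',px2w(d,(280,200),57))
c=im[160:225,250:310];cv2.imwrite('pics/c1.png',cv2.resize(c,None,fx=8,fy=8,interpolation=cv2.INTER_CUBIC))
E
```

```text
car ((458.0074157714844, -240.43438720703125), (46.13986587524414, 36.41115188598633), 14.11353874206543)
knob [[ 459.07611311 -241.76544019   50.        ]] socket [[ 478.71927322 -341.54639508   57.        ]]
```

View pics/c1.png

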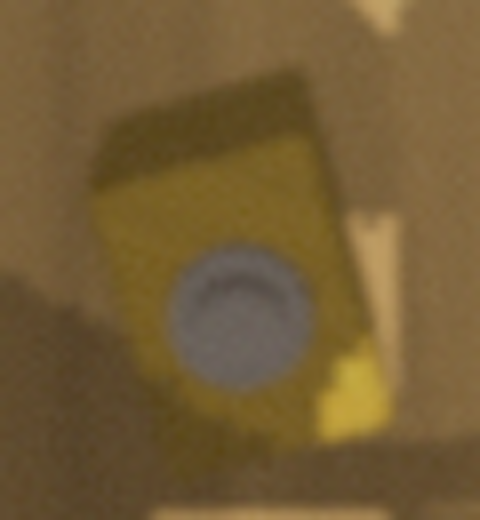

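Request:
servo_tool --pt "-0.1 0.5 0 0 0 7 1" --pt "-0.1 0.5 0 0 0 14.4 1" --pt "-0.1 0.5 -4 0 0 14.4 1" --pt "-0.1 0.5 -8 0 0 14.4 1" --pt "-0.1 0.5 -12 0 0 14.4 1" --pt "-0.1 0.5 -15.5 0 0 14.4 1" --pt "-0.1 0.5 -15.5 0 0 14.4 1" --pt "-0.1 0.5 -15.5 0 0 14.4 1" --pt "-0.1 0.5 -15.5 0 0 14.4 -1" --pt "-0.1 0.5 -15.5 0 0 14.4 -1" --pt "-0.1 0.5 -15.5 0 0 14.4 -1" --pt "-0.1 0.5 -15.5 0 0 14.4 -1" --pt "-0.1 0.5 -15.5 0 0 14.4 -1" --pt "-0.1 0.5 -15.5 0 0 14.4 -1" --pt "-0.1 0.5 -15.5 0 0 14.4 -1" --pt "-0.1 0.5 -15.5 0 0 14.4 -1" --pt "-0.1 0.5 -15.5 0 0 14.4 -1"

```text
t: 2.78
ee_pos: [478.8, -341.5, 17.7]
orientation: [-1.926, -2.482, -0.0]
ft_force: [-0.9, 0.5, 0.6]
width: 31.1
grasp_force: 0.0
```

Request:
servo_tool --pt "0 0 0 0 0 0 -1" --pt "0 0 0 0 0 0 -1" --pt "0 0 0 0 0 0 -1" --pt "0 0 3 0 0 0 -1" --pt "0 0 7 0 0 0 -1" --pt "0 0 11 0 0 0 -1" --pt "2 6 11 0 0 -3 -1" --pt "3 10 11 0 0 -6 -1"

```text
t: 3.45
ee_pos: [505.2, -263.7, 130.6]
orientation: [2.057, 2.366, 0.002]
ft_force: [1.0, 1.1, -3.4]
width: 24.0
grasp_force: 30.0
```

Request:
servo_tool --pt "2 8 0 0 0 -5 -1" --pt "3 12 0 0 0 -10 -1" --pt "4 16 0 0 0 -14.6 -1" --pt "5 20 0 0 0 -14.6 -1" --pt "6 24 0 0 0 -14.6 -1" --pt "7 28 0 0 0 -14.6 -1" --pt "8 32 0 0 0 -14.6 -1" --pt "9 36 0 0 0 -14.6 -1" --pt "10.1 40 0 0 0 -14.6 -1" --pt "10.1 42.2 0 0 0 -14.6 -1" --pt "10.1 42.2 0 0 0 -14.6 -1" --pt "10.1 42.2 0 0 0 -14.6 -1" --pt "10.1 42.2 -4 0 0 -14.6 -1" --pt "10.1 42.2 -7 0 0 -14.6 -1" --pt "10.1 42.2 -9.5 0 0 -14.6 -1" --pt "10.1 42.2 -10.2 0 0 -14.6 -1" --pt "10.1 42.2 -10.7 0 0 -14.6 -1" --pt "10.1 42.2 -10.7 0 0 -14.6 -1" --pt "10.1 42.2 -10.7 0 0 -14.6 -1" --pt "10.1 42.2 -10.7 0 0 -14.6 -1"

```text
t: 5.12
ee_pos: [603.6, 160.1, 21.5]
orientation: [-2.339, -2.095, 0.0]
ft_force: [-3.3, 5.9, 4.8]
width: 23.7
grasp_force: 30.0
```

Request:
servo_tool --pt "0 0 1 0 0 0 -1" --pt "0.6 2 1 0 0 0 -1" --pt "0.6 2 0.5 0 0 0 -1" --pt "0.6 2 -0.05 0 0 0 -1" --pt "0.6 2 -0.05 0 0 0 -1" --pt "0.6 2 -0.05 0 0 0 -1" --pt "0.6 2 -0.05 0 0 0 0" --pt "0.6 2 -0.05 0 0 0 0" --pt "0.6 2 -0.05 0 0 0 0" --pt "0.6 2 -0.05 0 0 0 0" --pt "0.6 2 -0.05 0 0 0 0" --pt "0.6 2 3 0 0 0 0.2" --pt "0.6 2 7 0 0 0 1" --pt "0.6 2 11 0 0 0 1" --pt "0.6 2 13 0 0 0 1" --pt "0.6 2 13 0 0 0 1"

```text
t: 6.45
ee_pos: [613.5, 181.1, 156.6]
orientation: [2.336, 2.095, 0.013]
ft_force: [1.0, 0.4, 0.1]
width: 73.7
grasp_force: 0.0
```

```bash
python3 - <<'E'
from h import *
d=look('wrist','w2.png')
E
```

```text
(no output)
```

View pics/w2.png

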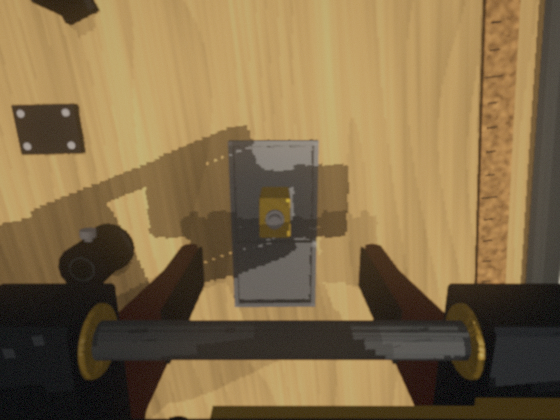

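The detector stands upright in the wide pocket: its socket is at (274,218), and the divider at row 241 is below it. I'll check it numerically.

```bash
python3 - <<'E'
from h import *
d=load('w2')
print('socket',px2w(d,(274,218),57),'\ncorners',px2w(d,[(229,141),(318,140),(315,305),(235,305)],10).round(),'\ndivider',px2w(d,[(236,241),(314,241)],10).round())
print(px2w(d,(82,268),80),px2w(d,[(84,122),(48,130)],8))
E
```

```text
socket [[608.83858527 177.89233384  57.        ]] 
corners [[578. 234.  10.]
 [651. 227.  10.]
 [635.  77.  10.]
 [561.  85.  10.]] 
divider [[571. 147.  10.]
 [640. 140.  10.]]
[[473.7222131  163.60558742  80.        ]] [[462.74680668 261.92021401   8.        ]
 [432.2928325  258.83740016   8.        ]]
```

Request:
servo_tool --pt "-2.5 -2.5 2 0 0 6 1" --pt "-5 -5 4 0 0 6 1" --pt "-7.5 -7.5 4 0 0 6 1" --pt "-10 -10 4 0 0 6 1" --pt "-12.5 -12.5 4 0 0 6 1" --pt "-13.4 -13.2 4 0 0 6 1" --pt "-13.4 -13.2 4 0 0 6 1" --pt "-13.4 -13.2 4 0 0 6 1" --pt "-13.4 -13.2 4 0 0 6 1"

```text
t: 7.25
ee_pos: [477.3, 48.7, 190.4]
orientation: [2.226, 2.217, 0.001]
ft_force: [-0.0, 0.5, 0.6]
width: 87.7
grasp_force: 0.0
```

```bash
python3 - <<'E'
from h import *
d=look('wrist','w3.png')
E
```

```text
(no output)
```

View pics/w3.png

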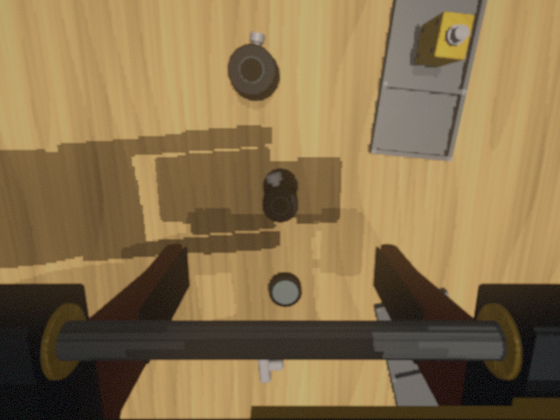

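The tall holder's top is at (280,205) with its screw at (274,181). The short holder's top is at (251,69) with its screw at (257,38).

```bash
python3 - <<'E'
from h import *
d=load('w3')
for a,b,z,zs in(((280,205),(274,181),80,67),((251,69),(257,38),50,37)):
    p=px2w(d,a,z)[0];s=px2w(d,b,zs)[0];v=s-p;print(p.round(1),s.round(1),'yaw',np.degrees(np.arctan2(-v[0],v[1])).round(1),np.hypot(*v[:2]))
E
```

```text
[476.7  51.8  80. ] [472.1  68.   67. ] yaw 16.0 16.781332580114242
[455.  152.1  50. ] [459.3 176.2  37. ] yaw -10.2 24.479203643569633
```

Request:
servo_tool --pt "-0.05 0.3 0 0 0 7 0.3" --pt "-0.05 0.3 -2 0 0 15 0.3" --pt "-0.05 0.3 -5 0 0 15 0.3" --pt "-0.05 0.3 -9 0 0 15 0.3" --pt "-0.05 0.3 -13 0 0 15 0.3" --pt "-0.05 0.3 -15.9 0 0 15 0.3" --pt "-0.05 0.3 -15.9 0 0 15 0.3" --pt "-0.05 0.3 -15.9 0 0 15 -1" --pt "-0.05 0.3 -15.9 0 0 15 -1" --pt "-0.05 0.3 -15.9 0 0 15 -1" --pt "-0.05 0.3 -15.9 0 0 15 -1" --pt "-0.05 0.3 -15.9 0 0 15 -1" --pt "-0.05 0.3 -15.9 0 0 15 -1" --pt "-0.05 0.3 -15.9 0 0 15 -1" --pt "-0.05 0.3 -15.9 0 0 15 -1" --pt "-0.05 0.3 -13 0 0 15 -1" --pt "-0.05 0.3 -9 0 0 15 -1" --pt "-0.05 0.3 -7 0 0 15 -1" --pt "-0.05 0.3 -7 0 0 15 -1"

```text
t: 8.88
ee_pos: [478.7, 51.3, 125.3]
orientation: [1.914, 2.483, 0.009]
ft_force: [0.4, 0.5, -1.3]
width: 27.0
grasp_force: 30.0
```

Request:
servo_tool --pt "3 1.3 0 0 0 -7 -1" --pt "6 2.6 0 0 0 -14 -1" --pt "9 4 0 0 0 -21 -1" --pt "12 5.4 0 0 0 -21 -1" --pt "12.4 5.6 0 0 0 -21 -1" --pt "12.4 5.6 0 0 0 -21 -1" --pt "12.4 5.6 -3 0 0 -21 -1" --pt "12.4 5.6 -6 0 0 -21 -1" --pt "12.4 5.6 -8 0 0 -21 -1" --pt "12.4 5.6 -8.4 0 0 -21 -1" --pt "12.4 5.6 -8.4 0 0 -21 -1" --pt "12.4 5.6 -8.4 0 0 -21 -1"

```text
t: 9.88
ee_pos: [598.0, 106.5, 36.3]
orientation: [-2.338, -2.097, 0.003]
ft_force: [-0.4, -0.5, -3.3]
width: 27.0
grasp_force: 30.0
```

Request:
servo_tool --pt "0.3 0 -0.15 0 0 0 -1" --pt "0.3 0 -0.15 0 0 0 -1" --pt "0.3 0 -0.15 0 0 0 -1" --pt "0.3 0 -0.15 0 0 0 0.3" --pt "0.3 0 -0.15 0 0 0 0.3" --pt "0.3 0 -0.15 0 0 0 0.3" --pt "0.3 0 -0.15 0 0 0 0.3" --pt "0.3 0 -0.15 0 0 0 0.3" --pt "0.3 0 3 0 0 0 0.3" --pt "0.3 0 7 0 0 0 0.6" --pt "0.3 0 11 0 0 0 0.6" --pt "-3 1 13 0 0 -4 0.6" --pt "-7 2 13 0 0 -4 0.6" --pt "-11 3.5 13 0 0 -4 0.6" --pt "-14.3 4.5 13 0 0 -4 0.6" --pt "-14.3 4.5 13 0 0 -4 0.6" --pt "-14.3 4.5 13 0 0 -4 0.6" --pt "-14.3 4.5 13 0 0 -4 0.6"

```text
t: 11.38
ee_pos: [457.8, 152.4, 167.2]
orientation: [2.409, 2.015, 0.003]
ft_force: [1.7, -0.8, -0.1]
width: 70.5
grasp_force: 0.0
```

```bash
python3 - <<'E'
from h import *
d=look('wrist','w4.png')
E
```

```text
(no output)
```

View pics/w4.png

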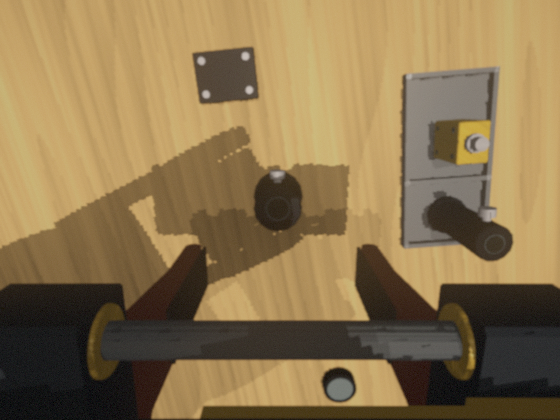

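The tall holder is upright in its pocket (base near (445,215)). The short holder's bore is at (278,208), with its screw at (278,175).

```bash
python3 - <<'E'
from h import *
d=load('w4');p=px2w(d,(278,207),50)[0];s=px2w(d,(278,175),37)[0];v=s-p
print(p,np.degrees(np.arctan2(-v[0],v[1])),ctrl.get_obs()['ee_pos'])
E
```

```text
[455.58101833 152.66300505  50.        ] -10.203368448572789 [458.22450495 152.24692713 167.11094315]
```

Request:
servo_tool --pt "-0.25 0 -4 0 0 0 0.6" --pt "-0.25 0 -8 0 0 0 0.6" --pt "-0.25 0 -12 0 0 0 0.6" --pt "-0.25 0 -14.9 0 0 0 0.6" --pt "-0.25 0 -14.9 0 0 0 0.6" --pt "-0.25 0 -14.9 0 0 0 0.6" --pt "-0.25 0 -14.9 0 0 0 -1" --pt "-0.25 0 -14.9 0 0 0 -1" --pt "-0.25 0 -14.9 0 0 0 -1" --pt "-0.25 0 -14.9 0 0 0 -1" --pt "-0.25 0 -14.9 0 0 0 -1" --pt "-0.25 0 -14.9 0 0 0 -1" --pt "-0.25 0 -14.9 0 0 0 -1" --pt "-0.25 0 -14.9 0 0 0 -1" --pt "-0.25 0 -14.9 0 0 0 -1"

```text
t: 12.68
ee_pos: [454.9, 152.3, 18.7]
orientation: [2.41, 2.014, 0.002]
ft_force: [-1.8, -1.5, 10.1]
width: 37.1
grasp_force: 30.0
```

Request:
servo_tool --pt "0 0 4 0 0 0 -1" --pt "0 0 8 0 0 0 -1" --pt "0 0 11 0 0 0 -1" --pt "1.9 -3.4 11 0 0 7 -1" --pt "3.8 -6.8 11 0 0 14 -1" --pt "5.7 -10.2 11 0 0 21 -1" --pt "7.5 -13.6 11 0 0 24.6 -1" --pt "9.4 -17 11 0 0 24.6 -1" --pt "11.3 -20.3 11 0 0 24.6 -1" --pt "13.2 -23.7 11 0 0 24.6 -1" --pt "15.1 -27.1 11 0 0 24.6 -1" --pt "17 -30.5 11 0 0 24.6 -1" --pt "18.8 -33.9 11 0 0 24.6 -1" --pt "18.8 -33.9 11 0 0 24.6 -1" --pt "18.8 -33.9 9 0 0 24.6 -1" --pt "18.8 -33.9 5 0 0 24.6 -1" --pt "18.8 -33.9 3 0 0 24.6 -1" --pt "18.8 -33.9 3 0 0 24.6 -1" --pt "18.8 -33.9 3 0 0 24.6 -1"

```text
t: 14.27
ee_pos: [641.0, -186.2, 46.7]
orientation: [-1.924, -2.48, 0.002]
ft_force: [-0.1, -0.4, -0.7]
width: 36.7
grasp_force: 30.0
```

Request:
servo_tool --pt "0.1 0 -1.5 0 0 0 -1" --pt "0.1 0 -2.4 0 0 0 -1" --pt "0.1 0 -2.5 0 0 0 -1" --pt "0.1 0 -2.5 0 0 0 -1" --pt "0.1 0 -2.5 0 0 0 0.4" --pt "0.1 0 -2.5 0 0 0 0.4" --pt "0.1 0 -2.5 0 0 0 0.4" --pt "0.1 0 -2.5 0 0 0 0.4" --pt "0.1 0 -2.5 0 0 0 0.4" --pt "0.1 0 1 0 0 0 0.4" --pt "0.1 0 5 0 0 0 0.4" --pt "0.1 0 9 0 0 0 0.4" --pt "-4 -1.2 10 0 0 0 0.4" --pt "-8 -2.4 10 0 0 0 0.4" --pt "-12 -3.6 10 0 0 0 0.4" --pt "-16 -4.8 10 0 0 0 0.4" --pt "-18.4 -5.4 10 0 0 0 0.4" --pt "-18.4 -5.4 10 0 0 0 0.4" --pt "-18.4 -5.4 10 0 0 0 0.4"

```text
t: 15.85
ee_pos: [457.5, -241.4, 148.2]
orientation: [1.928, 2.479, 0.0]
ft_force: [0.6, -0.2, -0.6]
width: 61.4
grasp_force: 0.0
```

```bash
python3 - <<'E'
from h import *
d=look('wrist','w5.png');print(ctrl.get_obs()['ee_pos'])
E
```

```text
[ 458.84570551 -241.37199969  148.28108621]
```

View pics/w5.png

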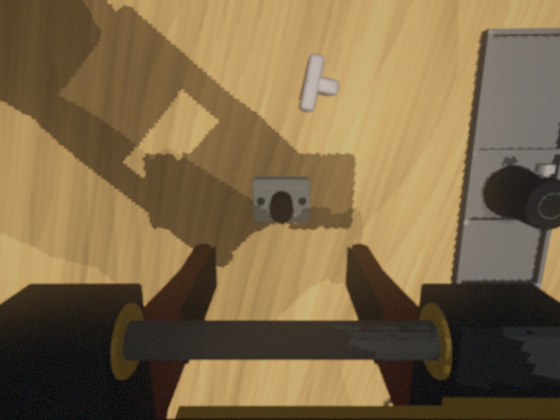

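The short holder stands in the middle pocket at (510,190). The carriage at (281,205) is centred and square with the gripper.

Request:
servo_tool --pt "0 0 -4 0 0 0 0.4" --pt "0 0 -8 0 0 0 0.2" --pt "0 0 -11.5 0 0 0 0" --pt "0 0 -12.6 0 0 0 0" --pt "0 0 -12.6 0 0 0 0" --pt "0 0 -12.6 0 0 0 -1" --pt "0 0 -12.6 0 0 0 -1" --pt "0 0 -12.6 0 0 0 -1" --pt "0 0 -12.6 0 0 0 -1" --pt "0 0 -12.6 0 0 0 -1" --pt "0 0 -12.6 0 0 0 -1" --pt "0 0 -12.6 0 0 0 -1" --pt "0 0 -12.6 0 0 0 -1" --pt "0 0 -9 0 0 0 -1" --pt "0 0 -5 0 0 0 -1" --pt "0 0 -3 0 0 0 -1" --pt "0 0 -3 0 0 0 -1" --pt "0 0 -3 0 0 0 -1"

```text
t: 17.4
ee_pos: [459.0, -241.4, 119.2]
orientation: [1.924, 2.479, 0.001]
ft_force: [-0.5, 0.2, -1.5]
width: 17.5
grasp_force: 30.0
```

Request:
servo_tool --pt "4 0 0 0 0 0.3 -1" --pt "8 0 0 0 0 0.3 -1" --pt "12 0 0 0 0 0.3 -1" --pt "16 0 0 0 0 0.3 -1" --pt "19.8 -0.3 0 0 0 0.3 -1" --pt "19.8 -0.3 0 0 0 0.3 -1" --pt "19.8 -0.3 0 0 0 0.3 -1" --pt "19.8 -0.3 -4 0 0 0.3 -1" --pt "19.8 -0.3 -7.5 0 0 0.3 -1" --pt "19.8 -0.3 -8.5 0 0 0.3 -1" --pt "19.8 -0.3 -9.3 0 0 0.3 -1" --pt "19.8 -0.3 -9.3 0 0 0.3 -1" --pt "19.8 -0.3 -9.3 0 0 0.3 -1"

```text
t: 18.48
ee_pos: [654.7, -244.1, 24.9]
orientation: [-1.92, -2.485, 0.001]
ft_force: [0.5, -0.3, -0.3]
width: 17.4
grasp_force: 30.0
```

Request:
servo_tool --pt "0.2 0 0 0 0 0 -1" --pt "0.2 0 0 0 0 0 -1" --pt "0.2 0 -0.05 0 0 0 -1" --pt "0.2 0 -0.05 0 0 0 0" --pt "0.2 0 -0.05 0 0 0 0" --pt "0.2 0 -0.05 0 0 0 0" --pt "0.2 0 -0.05 0 0 0 0" --pt "0.2 0 -0.05 0 0 0 0" --pt "0.2 0 3 0 0 0 0" --pt "0.2 0 7 0 0 0 0" --pt "0.2 0 11 0 0 0 0" --pt "0.2 0 14 0 0 0 0" --pt "0.2 0 14 0 0 0 0"

```text
t: 19.57
ee_pos: [662.2, -245.4, 172.7]
orientation: [1.913, 2.478, 0.005]
ft_force: [0.9, -0.0, 0.1]
width: 44.0
grasp_force: 0.0
```

Request:
servo_tool --pt "-1.1 3.8 0 0 0 -7 0.4" --pt "-2.2 7.6 0 0 0 -14.6 0.4" --pt "-3.4 11.4 0 0 0 -14.6 0.4" --pt "-4.5 15.2 0 0 0 -14.6 0.4" --pt "-5.6 19 0 0 0 -14.6 0.4" --pt "-6.7 22.8 0 0 0 -14.6 0.4" --pt "-7.8 26.6 0 0 0 -14.6 0.4" --pt "-9 30.4 0 0 0 -14.6 0.4" --pt "-10.1 34.2 0 0 0 -14.6 0.4" --pt "-11.2 38 0 0 0 -14.6 0.4" --pt "-12.3 41.8 0 0 0 -14.6 0.4" --pt "-13.4 45.6 0 0 0 -14.6 0.4" --pt "-14.6 49.4 0 0 0 -14.6 0.4" --pt "-15.7 53.2 0 0 0 -14.6 0.4" --pt "-16.8 57 0 0 0 -14.6 0.4" --pt "-18 60 0 0 0 -14.6 0.4" --pt "-18 60 0 0 0 -14.6 0.4" --pt "-18 60 0 0 0 -14.6 0.4" --pt "-18 60 0 0 0 -14.6 0.4"

```text
t: 21.15
ee_pos: [477.9, 355.6, 164.3]
orientation: [2.219, 2.223, -0.001]
ft_force: [-0.1, -0.9, -0.3]
width: 61.3
grasp_force: 0.0
```

```bash
python3 - <<'E'
from h import *
d=look('wrist','w6.png');print(ctrl.get_obs()['ee_pos'])
E
```

```text
[478.2580638  355.11850178 164.34495678]
```

View pics/w6.png

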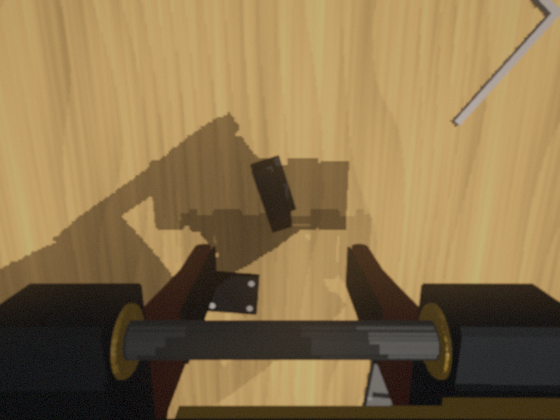

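The lens mount is at about (272,193), turned by roughly +17°. I'll crop for the frame top.

```bash
python3 - <<'E'
from h import *
d=load('w6');im=d['image'][145:240,235:310,::-1]
im=np.clip(im.astype(float)*2,0,255).astype(np.uint8)
cv2.imwrite('pics/c6.png',cv2.resize(im,None,fx=6,fy=6,interpolation=cv2.INTER_CUBIC))
E
```

```text
(no output)
```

View pics/c6.png

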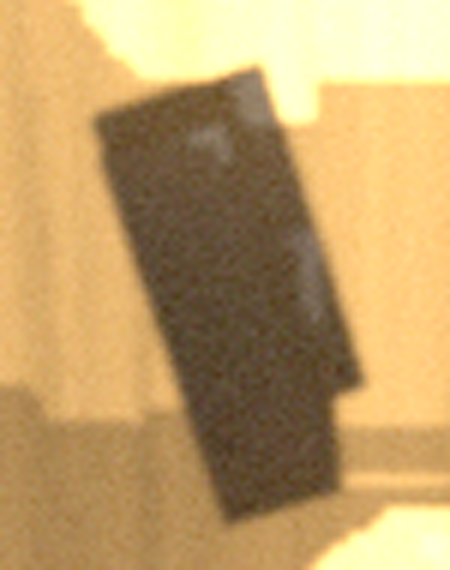

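```bash
python3 - <<'E'
from h import *
d=load('w6');f=lambda x,y,z:px2w(d,(235+x/6-.5+.08,145+y/6-.5+.08),z)[0,:2]
a=f(228,522,54);b=f(338,487,54);c=f(95,122,8);e=f(260,68,8);g=f(362,385,8)
an=lambda v:np.degrees(np.arctan2(v[1],v[0])).round(1)
print(an(b-a),an(e-c),an(e-g)-90,np.linalg.norm(b-a),np.linalg.norm(e-c),np.linalg.norm(e-g))
t=np.radians(18);u=np.array([-np.sin(t),np.cos(t)])
print((a+b)/2+25*u,(c+e)/2-25*u)
E
```

```text
18.5 18.1 17.799999999999997 14.947433815386631 24.988119194252736 49.235937130038664
[470.80665022 363.56831046] [471.12920533 362.79926083]
```

Request:
servo_tool --pt "-0.7 0.8 0 0 0 7 0.2" --pt "-0.7 0.8 0 0 0 14 0.2" --pt "-0.7 0.8 -3 0 0 18 0.2" --pt "-0.7 0.8 -7 0 0 18 0.2" --pt "-0.7 0.8 -11 0 0 18 0.2" --pt "-0.7 0.8 -13.5 0 0 18 0.2" --pt "-0.7 0.8 -13.5 0 0 18 0.2" --pt "-0.7 0.8 -13.5 0 0 18 -1" --pt "-0.7 0.8 -13.5 0 0 18 -1" --pt "-0.7 0.8 -13.5 0 0 18 -1" --pt "-0.7 0.8 -13.5 0 0 18 -1" --pt "-0.7 0.8 -13.5 0 0 18 -1" --pt "-0.7 0.8 -13.5 0 0 18 -1" --pt "-0.7 0.8 -13.5 0 0 18 -1" --pt "-0.7 0.8 -13.5 0 0 18 -1" --pt "-0.7 0.8 -13.5 0 0 18 -1" --pt "-0.7 0.8 -13.5 0 0 18 -1"

```text
t: 22.62
ee_pos: [471.7, 364.5, 30.7]
orientation: [1.845, 2.543, 0.002]
ft_force: [0.1, -0.9, 6.7]
width: 15.7
grasp_force: 30.0
```

Request:
servo_tool --pt "0 0 0 0 0 0 -1" --pt "0 0 3 0 0 0 -1" --pt "0 0 7 0 0 0 -1" --pt "0 0 11 0 0 0 -1" --pt "0 0 13 0 0 0 -1" --pt "0 0 13 0 0 0 -1" --pt "0 0 13 0 0 0 -1"

```text
t: 23.2
ee_pos: [471.6, 364.5, 160.8]
orientation: [1.844, 2.542, 0.004]
ft_force: [-1.4, 0.3, -2.0]
width: 15.9
grasp_force: 30.0
```

Request:
servo_tool --pt "1.2 -3.7 0 0 0 -3.4 -1" --pt "2.3 -7.4 0 0 0 -3.4 -1" --pt "3.5 -11.1 0 0 0 -3.4 -1" --pt "4.7 -14.7 0 0 0 -3.4 -1" --pt "5.8 -18.4 0 0 0 -3.4 -1" --pt "7 -22.1 0 0 0 -3.4 -1" --pt "8.2 -25.8 0 0 0 -3.4 -1" --pt "9.4 -29.5 0 0 0 -3.4 -1" --pt "10.5 -33.2 0 0 0 -3.4 -1" --pt "11.7 -36.8 0 0 0 -3.4 -1" --pt "12.9 -40.5 0 0 0 -3.4 -1" --pt "14 -44.2 0 0 0 -3.4 -1" --pt "15.2 -47.9 0 0 0 -3.4 -1" --pt "15.2 -47.9 0 0 0 -3.4 -1" --pt "15.2 -47.9 -4 0 0 -3.4 -1" --pt "15.2 -47.9 -8 0 0 -3.4 -1" --pt "15.2 -47.9 -11 0 0 -3.4 -1" --pt "15.2 -47.9 -11 0 0 -3.4 -1" --pt "15.2 -47.9 -11 0 0 -3.4 -1"

```text
t: 24.78
ee_pos: [620.6, -114.0, 46.7]
orientation: [-1.916, -2.482, 0.005]
ft_force: [0.9, -0.8, -0.8]
width: 15.9
grasp_force: 30.0
```

Request:
servo_tool --pt "0.2 0 -0.5 0 0 0 -1" --pt "0.2 0 -1 0 0 0 -1" --pt "0.2 0 -1.2 0 0 0 -1" --pt "0.2 0 -1.2 0 0 0 -1" --pt "0.2 0 -1.2 0 0 0 -1" --pt "0.2 0 -1.2 0 0 0 -1"

```text
t: 25.28
ee_pos: [625.6, -114.9, 38.5]
orientation: [1.919, 2.486, 0.001]
ft_force: [-0.0, 0.8, -0.1]
width: 15.7
grasp_force: 30.0
```

Now lower the last 4.5 mm, let go, rise and look.

Request:
servo_tool --pt "0 0 -0.3 0 0 0 -1" --pt "0 0 -0.45 0 0 0 -1" --pt "0 0 -0.45 0 0 0 -1" --pt "0 0 -0.45 0 0 0 -1" --pt "0 0 -0.45 0 0 0 0" --pt "0 0 -0.45 0 0 0 0" --pt "0 0 -0.45 0 0 0 0" --pt "0 0 -0.45 0 0 0 0" --pt "0 0 -0.45 0 0 0 0" --pt "0 0 3 0 0 0 0" --pt "0 0 7 0 0 0 0" --pt "0 0 11 0 0 0 0.5" --pt "0 0 15 0 0 0 1" --pt "0 0 17 0 0 0 1" --pt "-4 0 17 0 0 0 1" --pt "-8 0 17 0 0 0 1" --pt "-12 0 17 0 0 0 1" --pt "-16 -4 17 0 0 0 1" --pt "-16 -4 17 0 0 0 1" --pt "-16 -4 17 0 0 0 1"

```text
t: 26.95
ee_pos: [462.6, -156.1, 207.8]
orientation: [-1.922, -2.484, 0.001]
ft_force: [1.0, -0.1, 0.3]
width: 87.4
grasp_force: 0.0
```

```bash
python3 - <<'E'
from h import *
a=look('side','s2.png');b=look('scene','sc2.png')
A=a['image'][130:350,240:440,::-1];B=b['image'][160:310,240:380,::-1]
A=cv2.resize(A,None,fx=2,fy=2,interpolation=cv2.INTER_CUBIC);B=cv2.resize(B,(390,440),interpolation=cv2.INTER_CUBIC)
cv2.imwrite('pics/fin.png',np.hstack([A,B]))
E
```

```text
(no output)
```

View pics/fin.png

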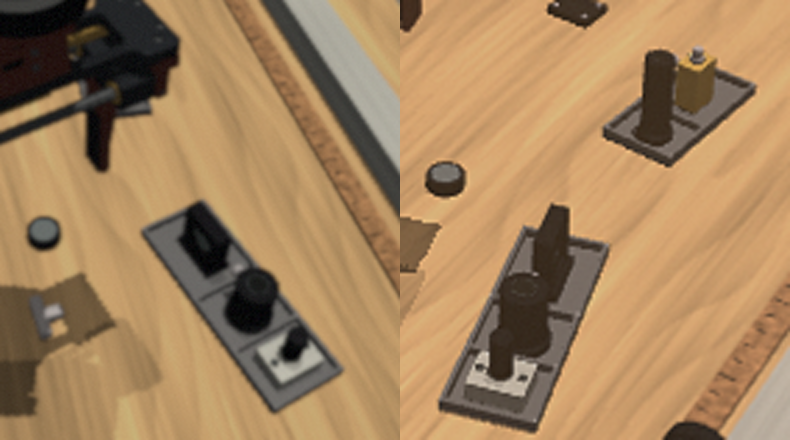

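The composite shows all five parts upright inside their pockets: lens mount, short holder and carriage in the left panel, tall holder and detector in the right. The lens tube and tee are where they were. Handing in.

```bash
python3 -c "
from workcell import ctrl
print(ctrl.close_job())"
```

```text
the job is handed in; nothing more can be done
None
```

I put all five parts upright in their pockets, let go of everything, left the three bystanders alone and handed the job in at about 27 s; the hand-in gave no verdict, and my only final check was by camera.

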